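Wedge the cuvette carriage into its dovetail way

ROBOT

A 6-joint arm with a two-finger parallel gripper is mounted at the origin on a cart in front of the work surface, level with it; the furniture and walls round the work are solid. World frame = base frame: x ahead of the robot, y to its left, z up, the work surface at z = 0. Lengths are in m, angles in rad, forces in N, time in s.
With the tool pointing down it reaches from about 0.35 to 0.975 m from the base axis. Payload 4.9 kg.
Tool frame: the origin (TCP) lies at the very end of the fingers, on their centre line; the grasp point (between the pads) lies ctrl.grip_point_offset behind it (ctrl.grip_point_offset is the distance from the TCP to the grasp point, in m); z points along the fingers, y is the line along which they close (so a half turn about z gives the same grasp; the last joint's range is limited). The gripper opens to 85 mm and grips with 20 to 120 N. Pads are 22 mm wide; open, the fingers measure 114 mm over their backs; the gripper's body (76 mm by 85 mm) begins 54 mm behind the grasp point. The pads swing forward as they close: fully open they stand 13 mm farther back than shut.
Start: joints at [-1.375, 0.053, 1.613, -0, 1.476, -0.119], TCP at [0.194, -0.594, 0.231] pointing down, gripper open.
Joint ranges: [-3.01, 3.01], [-1.01, 2.22], [0.06, 2.58], [-1.02, 4.17], [0.09, 2.62], [-3.14, 3.14]. Speed limits (rad/s): [2.57, 2.57, 3.14, 3.14, 3.14, 3.14].

INTERFACE

Orientations are given as a rotation vector (axis times angle).
In Python, from station import ctrl gives the robot as it stands. The module is installed in compiled form; this text tells all that it offers.
- The arm moves only by the tool drive_tool, never from a script. Its argument "steps" is a list of rows, each an object with "translation": the shift along the tool's x, y, z normalised to -1 to 1, where 1 is 4 cm, a list of three; "angular": the turn, a rotation vector about the tool's x, y, z normalised to -1 to 1, where 1 is 8 degrees, a list of three; "gripper": the opening, from 0 (shut) to 1 (fully open). In form: [{"translation": [dx, dy, dz], "angular": [wx, wy, wz], "gripper": gripper}, ...]. A call has 1 to 8 rows; each row shifts and turns the commanded pose from where the row before left it, along the tool's axes as they then stand; what a row does not reach is not made up. A row lasts 1/8 s, in which the tool goes at most 62.5 mm and 10.7 degrees, less where a joint would pass 70% of its speed; a pose out of reach is approached as far as the arm can. A call with a number of a shift or a turn outside -1 to 1 is refused whole. A call with a gripper value outside its range is refused whole. The fingers move at their own pace and stop on an object; "force" is the grip in N (left out, the last holds). Time passes only in rows, so rows that do not move let the fingers close. It gives the time, the measured TCP pose, the force, the opening and the grip force at its end, in the units of the state.
- ctrl.get_obs(): the state, without advancing time (a new reading comes with each control period).
- ctrl.get_image(name): name is "scene" or "top"; returns a dict with "color" (420x560x3 uint8, red, green, blue), "depth" (420x560 float32, m along the optical axis (not along the pixel's ray), 0 where there is no reading), "fx", "fy", "cx", "cy" (pixels), "R" (3x3) and "t" (3): a world point X has camera coordinates R X + t. Camera axes: x right, y down, z forward; pixel columns grow to the right and rows downward; lengths in m; the calibration is good to about 2 mm. A picture is of the moment at which its call begins.
- ctrl.finish_job(): hands the job in; it is judged then, once.
The state is a dict: "t": time; "q": joint angles; "dq": joint speeds; "effort": joint torques, N m; "tool_pos": TCP position; "tool_rot": TCP orientation; "contact_force": force on the tool from outside, world axes, zero at the start; "wrist_torque": the same for the moment, N m; "opening": finger opening in m; "grip_force": force on a finger pad.
Only numpy, scipy, OpenCV 4.12 (cv2) and the standard library are available. Lean on these libraries where they do the work, as an engineer would, in place of code of your own. Each camera call takes 0.05 s, during which the arm holds its last target. There are 200 camera calls.

TASK

Fit the cuvette carriage into the photometer's cuvette bench: carry it over without touching the cuvettes (it has a pull tab), set its narrow nose gently into the mouth of the dovetail way and slide it in until it binds. How deep it binds depends on how the gib is set, so go by feel: press it home with 10 to 15 N along the way, so that it stays wedged tight when you let go, and not with over 25 N, which would gall the faces. Leave the dropper bottle, the slide box and the tape roll where they stand.

Things in the scene. Friction and masses are not known exactly. Their poses are not given: they have to be found in the camera images.
- carriage: Loose carriage, 0.2 to 0.4 kg: steel dovetail tongue 120 mm long and 13 high, on it an aluminium deck (36 wide, top at z = 17) with a pull tab at the wide end and a dark block with two clear cuvettes. Origin on the underside, x towards the narrow nose, z up; tail at x = -70, nose at x = +50. It starts flat on the desk.
- pull_tab (a point): Middle of the grip of the pull tab, at (-50, 0, 42) mm in the carriage's frame. The tab is an upright plate 10 mm thick along the carriage's x, 30 wide in y, from z = 17 to z = 57. Ahead of its front face 42 mm are free up to the cuvette block.
- nose (a point): Middle of the lower edge of the carriage's narrow front end, at (50, 0, 0) mm in its frame. The underside is 36 mm wide here; each flank widens by 0.08 mm per mm towards the tail.
- tail (a point): Middle of the lower edge of the carriage's wide end, at (-70, 0, 0) mm in its frame; the underside is 55.2 mm wide here. The flanks lean inwards by 30 degrees from the vertical, up to 10 mm height.
- cuvettes: Dark block with two clear cuvettes, fixed on the carriage's deck: 50 mm along the carriage's x, 32 wide, 50 high with the cuvettes (block alone 20). Origin at the centre of its underside, at (22, 0, 17) mm in the carriage's frame. Not to be touched.
- cell_bench: Fixed cuvette bench: grey bed 190 x 156 mm, its flat top (the floor of the way) at z = 16 mm. Origin under its centre on the desk; x along the way from the mouth inwards, y left, z up. Bare bed from x = -95 to -35 in front of the jaws. Black lamp house (left, 89 high) and grey detector house (right, 79 high) at x = 2 to 66, 39 mm or more off the centre line.
- way_mouth (a point): Middle of the way's mouth on its floor, at (-35, 0, 16) mm in the cell_bench frame, same axes. Two steel jaws 11 mm high, undercut by 30 degrees, bound the way from here to x = +85. At the floor the way is 53 mm wide here, less up to 3.5 mm for the gib, and narrows by 0.08 mm per mm on each side, like the tongue.
- way_end (a point): Middle of the inner end of the way on its floor, at (85, 0, 16) mm in the cell_bench frame. There is no end stop: the carriage binds on its flanks, stiffly, within 2 mm of travel from first touch to a 15 N push. The faces are oiled (friction about 0.3); friction then keeps it wedged.
- gib_screw (a point): Head of the adjusting screw beside the left jaw, at (-20, 59, 22) mm in the cell_bench frame. The left jaw is a gib set 0 to 3.5 mm towards the way (not measured), so the carriage wedges with its origin anywhere from x = -2 to +22 mm in the cell_bench frame, up to 2 mm right of the centre line.
- dropper_bottle: Brown dropper bottle, 30 mm across and 97 high, standing left of the bench; origin under its centre. Bystander.
- slide_box: Wooden slide box 66 x 89 x 31 mm at the front right of the desk; origin under its centre. Bystander.
- tape_roll: Roll of tape lying flat, 62 mm across, 18 high, at the right of the desk; origin under its centre. Bystander.

How it is judged:
By the outcome, as a careful person would: the job done as asked, in the order asked, and still so for the second after the job is handed in, with the robot touching nothing.
It also fails if it takes over 51 s, if anything falls off the work surface, if the arm or the gripper's body presses on something with over 40 N, if the wrist force passes 120 N, or if a joint passes its speed limit or range.

## Working session

There is one attempt and no reset: what is moved stays moved. The work goes in short steps, Python scripts to look and compute and a tool call to move; the robot and the scene stay as the last step left them, time stands still between calls to the robot, and variables do not carry over. Pictures are saved under pics/ and viewed, at most 10 in all, crops included, and the job is handed in when it is done.

Besides the shell and the picture viewer there is one more tool, called after "Request:" as name(argument=value, ...) on one line, values as JSON. drive_tool: Moves the arm, as the interface text tells. Its arguments: {"type":"object","properties":{"steps":{"type":"array"},"force":{"type":"number"}},"required":["steps"]}

```bash
mkdir -p pics
cat > h.py <<'E'
import numpy as np, cv2
from station import ctrl
def cloud(n):
    im=ctrl.get_image(n); d=im["depth"]; v,u=np.indices(d.shape)
    c=np.stack([(u-im["cx"])/im["fx"]*d,(v-im["cy"])/im["fy"]*d,d],-1)
    w=(c-im["t"])@im["R"]; w[d==0]=np.nan
    return im,w
def save(im,p): cv2.imwrite(p,im["color"][:,:,::-1])
E
python3 - <<'E'
from h import *
o=ctrl.get_obs();print({k:np.round(v,3) for k,v in o.items()},ctrl.grip_point_offset)
for n in("top","scene"):
    im,w=cloud(n);save(im,f"pics/{n}0.png");np.savez(f"{n}0.npz",w=w,c=im["color"]);print(n,im["fx"],np.round(im["R"],3).tolist(),np.round(im["t"],3))
E
```

```text
{'t': np.float64(0.0), 'q': array([-1.375,  0.053,  1.614,  0.   ,  1.476, -0.119]), 'dq': array([-0.002, -0.001, -0.   , -0.002, -0.   ,  0.001]), 'effort': array([ 0.0000e+00, -3.9368e+01, -3.7018e+01, -0.0000e+00,  7.0000e-03,
        0.0000e+00]), 'tool_pos': array([ 0.193, -0.594,  0.23 ]), 'tool_rot': array([-3.101, -0.492,  0.   ]), 'contact_force': array([ 0.243,  0.159, -0.389]), 'wrist_torque': array([-0.019,  0.011, -0.008]), 'grip_force': np.float64(0.0), 'opening': np.float64(0.085)} 0.0187
top 424.4090706787344 [[-0.009, -1.0, 0.012], [-0.989, 0.007, -0.15], [0.15, -0.013, -0.989]] [0.198 0.522 1.186]
scene 404.1393504084799 [[-0.812, -0.583, 0.022], [-0.29, 0.37, -0.883], [0.506, -0.724, -0.47]] [0.531 0.11  1.154]
```

View pics/top0.png

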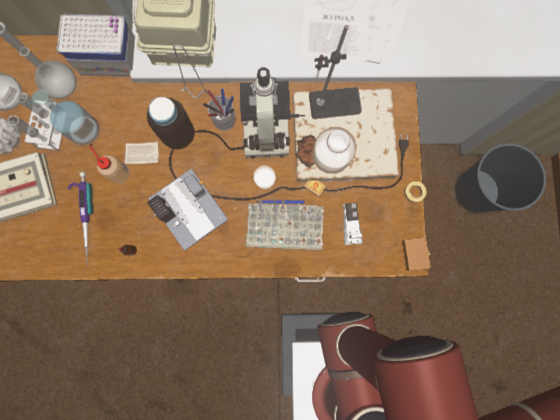

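View pics/scene0.png

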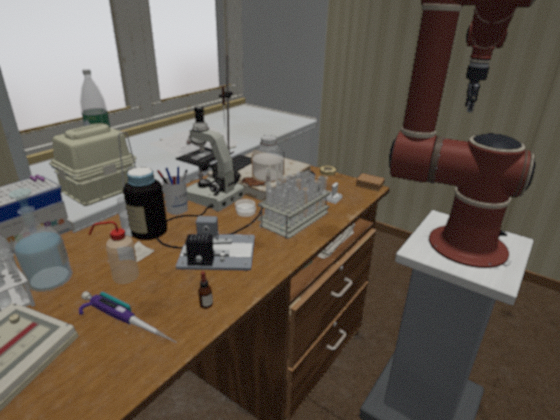

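Top view: bench at about (187,210), with the black lamp house at (160,208) and the grey detector at (193,185). The carriage is at about (352,223), the bottle at (128,250), the tape at (415,191) and the slide box at (417,254). Next I'll zoom in and measure.

Run:
```python
from h import *
d=np.load("top0.npz");w=d["w"];c=d["c"][:,:,::-1]
a=cv2.resize(c[160:260,135:240],None,fx=5,fy=5,interpolation=cv2.INTER_CUBIC)[:500,:525]
b=cv2.resize(c[195:255,335:370],None,fx=7.5,fy=7.5,interpolation=cv2.INTER_CUBIC)
b=cv2.copyMakeBorder(b,0,500-b.shape[0],0,0,cv2.BORDER_CONSTANT)
cv2.imwrite("pics/crop1.png",np.hstack([a,b]))
z=w[...,2]*1000
np.set_printoptions(linewidth=250)
print(z[198:250:2,338:368].round(0)[:, ::1].astype(int))
# bench box: region mask
def reg(u0,u1,v0,v1,z0,z1):
    m=np.zeros(z.shape,bool);m[v0:v1,u0:u1]=True;m&=(z>z0)&(z<z1);return w[m]
for nm,a in dict(bench=(140,235,165,255,12,19),lamp=(140,235,165,255,82,95),det=(140,235,165,255,72,81),carr_tab=(338,368,198,250,53,60),deck=(338,368,198,250,12,21),cuv=(338,368,198,250,62,70),blk=(338,368,198,250,33,41),carr=(338,368,198,250,8,75)).items():
    p=reg(*a);
    if len(p)<3: print(nm,len(p));continue
    r=cv2.minAreaRect((p[:,:2]*1000).astype(np.float32));print(nm,len(p),np.round(r[0]),np.round(r[1]),round(r[2],1),p.mean(0).round(3))
```

```text
[[                  -1                   -2                    2                    1                   -7                   -2                   -2                   -2                    0                   -3                   -4
                    -4                    2                    3                   -1                    2                   -1                   -2                    4                   -3                   -3                   -1
                    -1                    1                    0                   -2                    2                   -1                    3                    1]
 [                  -1                   -4                   -5                    0                    4                    1                    3                    1                   -3                   -3                    0
                    -4                    1                    1                   -2                    0                   -4                   -2                   -2                    0                    1                   
[... 15294 characters left out ...]
                 -1                    1                    0                   -1                   -2                    3                    0                   -4]]
bench 1770 [545. 442.] [190. 197.] 35.6 [0.515 0.443 0.015]
lamp 309 [559. 484.] [ 64. 142.] 37.3 [0.528 0.522 0.088]
det 222 [560. 480.] [ 59. 147.] 38.3 [0.586 0.441 0.077]
carr_tab 41 [485. -26.] [29. 85.] 88.1 [ 0.457 -0.024  0.056]
deck 249 [485. -22.] [115.  42.] 4.7 [ 0.468 -0.022  0.016]
cuv 38 [519. -19.] [36. 11.] 4.7 [ 0.518 -0.019  0.066]
blk 122 [493. -22.] [102.  32.] 4.2 [ 0.514 -0.018  0.036]
carr 560 [486. -25.] [119.  48.] 0.5 [ 0.483 -0.02   0.029]<stdin>:9: RuntimeWarning: invalid value encountered in cast
```

View pics/crop1.png

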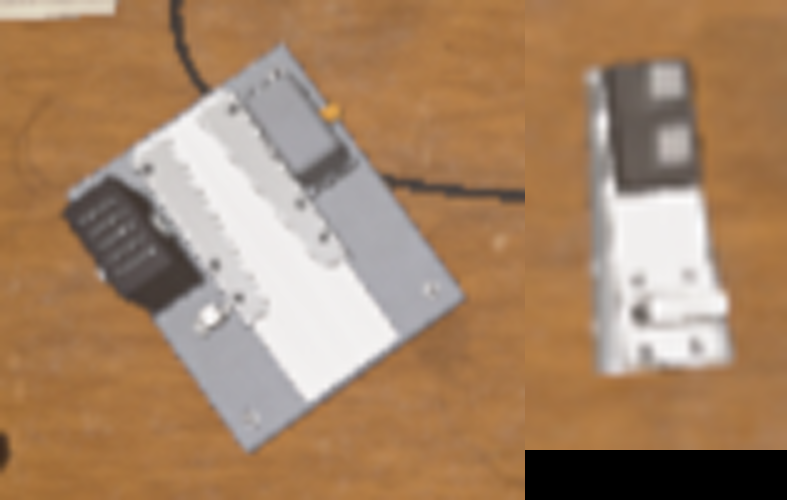

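The crop shows the bed corners at about (192,169), (228,219) and (185,250), with the way opening to the lower right. The tab is at the near end of the carriage, with the cuvettes at the far end. I'll fit both poses to the point clouds.

```bash
cat > fit.py <<'E'
from h import *
from scipy.optimize import minimize
def box(p,lo,hi): 
    q=np.maximum(np.array(lo)-p,p-np.array(hi)); return np.linalg.norm(np.maximum(q,0),axis=1)+np.minimum(q.max(1),0)
def carr(p):
    x,y,z=p.T; hw=18+.08*(50-x)
    t=np.max([-z,z-10,x-50,-70-x,(np.abs(y)-hw+z*np.tan(np.pi/6))*.866],0)
    d=np.min([t,box(p,[-70,-18,5],[50,18,17]),box(p,[-55,-15,17],[-45,15,57]),box(p,[-3,-16,17],[47,16,37])],0)
    d[(z>39)&(x>-10)]=0
    return d
def bench(p): return box(p,[-95,-78,0],[95,78,16])
def fit(w,model,x0,rad,zmax,zoff=0,desk=True):
    p=w.reshape(-1,3)*1000; p=p[np.isfinite(p).all(1)]
    p=p[(np.hypot(*(p[:,:2]-x0[:2]).T)<rad)&(p[:,2]<zmax)&(p[:,2]>-15)]
    def cost(v):
        c,s=np.cos(v[2]/50),np.sin(v[2]/50); q=p-[v[0],v[1],zoff]
        l=np.c_[q[:,0]*c+q[:,1]*s,-q[:,0]*s+q[:,1]*c,q[:,2]]
        d=np.abs(model(l)); 
        if desk: d=np.minimum(d,np.abs(p[:,2]))if False else np.abs(np.minimum(model(l),p[:,2]))
        return np.minimum(d,8).__pow__(2).mean()
    best=None
    for dx in(-6,0,6):
     for dy in(-6,0,6):
      r=minimize(cost,[x0[0]+dx,x0[1]+dy,x0[2]*50],method="Nelder-Mead",options=dict(initial_simplex=None,xatol=.02,fatol=1e-4))
      if best is None or r.fun<best.fun: best=r
    v=best.x; return v[0].round(1),v[1].round(1),round(np.degrees(v[2]/50),2),round(best.fun,2),len(p)
E
python3 - <<'E'
from fit import *
for n in("top","scene"):
    w=np.load(n+"0.npz")["w"]
    print(n,"carr",fit(w,carr,[480,-24,.08],85,75),"bench",fit(w,bench,[545,442,.62],135,19.5))
    z=w[...,2];X=w[...,0];Y=w[...,1]
    m=(X>.38)&(X<.6)&(Y>.04)&(Y<.32);print("rack max z",np.nanmax(z[m]),np.nanpercentile(z[m],99))
im=ctrl.get_image("top")
def ray(u,v,z):
    d=im["R"].T@np.array([(u-im["cx"])/im["fx"],(v-im["cy"])/im["fy"],1]);o=-im["R"].T@im["t"];return (o+d*(z-o[2])/d[2])[:2]*1000
for u,v in[(191.6,168.6),(228,219.4),(185,250.4)]:print(ray(u,v,.016).round(1))
E
```

```text
top carr (np.float64(497.7), np.float64(-21.8), np.float64(3.87), np.float64(5.42), 2544) bench (np.float64(533.4), np.float64(460.5), np.float64(36.62), np.float64(6.84), 4963)
rack max z 0.19240207880062046 0.13517130304061895
scene carr (np.float64(494.4), np.float64(-19.1), np.float64(6.48), np.float64(2.56), 385) bench (np.float64(532.7), np.float64(460.0), np.float64(35.46), np.float64(2.8), 3028)
rack max z 0.19504167765556563 0.17415030141956256
[654.1 449.9]
[500.9 340.5]
[411.6 463.7]
```

The bench fits agree at about (533, 459.5) mm, yaw 35.7°. The carriage tab is at about (446.5, -25), yaw about 4.6°. Now a move planner.

```bash
cat > plan.py <<'E'
import sys,json
from h import *
from scipy.spatial.transform import Rotation as Ro
# usage: plan.py grip x y z yawdeg(tool y heading) [x y z yaw ...]  (mm); extra env: step cap
def down(yaw):
    a=np.radians(yaw); y=np.array([np.cos(a),np.sin(a),0]); z=np.array([0,0,-1.]); return Ro.from_matrix(np.c_[np.cross(y,z),y,z])
def plan(wps,grip,cap=1.0,nd=2):
    o=ctrl.get_obs(); p=np.array(o["tool_pos"]);R=Ro.from_rotvec(o["tool_rot"]);rows=[]
    for x,y,z,yaw in wps:
        T=np.array([x,y,z])/1000;G=down(yaw)
        n=int(np.ceil(max(np.linalg.norm(T-p)/.04/cap,np.degrees((R.inv()*G).magnitude())/8/cap,1)-.02))
        for i in range(n,0,-1):
            t=np.round(R.inv().apply(T-p)/i/.04,nd); w=np.round(np.degrees((R.inv()*G).as_rotvec())/i/8,nd)
            t=np.clip(t,-1,1);w=np.clip(w,-1,1)
            p=p+R.apply(t*.04); R=R*Ro.from_rotvec(np.radians(w*8)); rows.append({"translation":(t+0.).tolist(),"angular":(w+0.).tolist(),"gripper":grip})
    for k in range(0,len(rows),8): print(json.dumps(rows[k:k+8]))
if __name__=="__main__":
    a=list(map(float,sys.argv[1:])); plan(np.reshape(a[1:],(-1,4)),a[0])
E
python3 plan.py .45 446.5 -25 180 4.6
```

```text
[{"translation": [0.65, -0.72, 0.08], "angular": [0.0, 0.0, -0.6], "gripper": 0.45}, {"translation": [0.71, -0.67, 0.08], "angular": [0.0, 0.0, -0.6], "gripper": 0.45}, {"translation": [0.76, -0.6, 0.08], "angular": [0.0, 0.0, -0.6], "gripper": 0.45}, {"translation": [0.81, -0.54, 0.08], "angular": [0.0, 0.0, -0.6], "gripper": 0.45}, {"translation": [0.85, -0.47, 0.08], "angular": [0.0, 0.0, -0.6], "gripper": 0.45}, {"translation": [0.89, -0.39, 0.08], "angular": [0.0, 0.0, -0.6], "gripper": 0.45}, {"translation": [0.92, -0.32, 0.08], "angular": [0.0, 0.0, -0.6], "gripper": 0.45}, {"translation": [0.94, -0.24, 0.08], "angular": [0.0, 0.0, -0.6], "gripper": 0.45}]
[{"translation": [0.96, -0.16, 0.08], "angular": [0.0, 0.0, -0.6], "gripper": 0.45}, {"translation": [0.97, -0.08, 0.08], "angular": [0.0, 0.0, -0.6], "gripper": 0.45}, {"translation": [0.97, 0.0, 0.08], "angular": [0.0, 0.0, -0.6], "gripper": 0.45}, {"translation": [0.97, 0.08, 0.08], "angular": [0.0, 0.0, -0.59], "gripper": 0.45}, {"translation": [0.96, 0.16, 0.08], "angular": [0.0, 0.0, -0.6], "gripper": 0.45}, {"translation": [0.94, 0.24, 0.08], "angular": [0.0, 0.0, -0.59], "gripper": 0.45}, {"translation": [0.92, 0.32, 0.08], "angular": [0.0, -0.01, -0.6], "gripper": 0.45}, {"translation": [0.9, 0.4, 0.08], "angular": [0.0, 0.0, -0.59], "gripper": 0.45}]
```

Request:
drive_tool(steps=[{"translation":[0.65,-0.72,0.08],"angular":[0,0,-0.6],"gripper":0.45},{"translation":[0.71,-0.67,0.08],"angular":[0,0,-0.6],"gripper":0.45},{"translation":[0.76,-0.6,0.08],"angular":[0,0,-0.6],"gripper":0.45},{"translation":[0.81,-0.54,0.08],"angular":[0,0,-0.6],"gripper":0.45},{"translation":[0.85,-0.47,0.08],"angular":[0,0,-0.6],"gripper":0.45},{"translation":[0.89,-0.39,0.08],"angular":[0,0,-0.6],"gripper":0.45},{"translation":[0.92,-0.32,0.08],"angular":[0,0,-0.6],"gripper":0.45},{"translation":[0.94,-0.24,0.08],"angular":[0,0,-0.6],"gripper":0.45}])

```text
t: 1.15
tool_pos: [0.3202, -0.3088, 0.2053]
tool_rot: [-2.766, -1.489, -0.0]
contact_force: [0.3, -0.6, -0.9]
opening: 0.0382
grip_force: 0.0
```

Request:
drive_tool(steps=[{"translation":[0.96,-0.16,0.08],"angular":[0,0,-0.6],"gripper":0.45},{"translation":[0.97,-0.08,0.08],"angular":[0,0,-0.6],"gripper":0.45},{"translation":[0.97,0,0.08],"angular":[0,0,-0.6],"gripper":0.45},{"translation":[0.97,0.08,0.08],"angular":[0,0,-0.6],"gripper":0.45},{"translation":[0.96,0.16,0.08],"angular":[0,0,-0.6],"gripper":0.45},{"translation":[0.94,0.24,0.08],"angular":[0,0,-0.6],"gripper":0.45},{"translation":[0.92,0.32,0.08],"angular":[0,0,-0.6],"gripper":0.45},{"translation":[0.9,0.4,0.08],"angular":[0,0,-0.6],"gripper":0.45}])

```text
t: 2.15
tool_pos: [0.4467, -0.024, 0.1798]
tool_rot: [2.122, 2.316, -0.0]
contact_force: [0.2, -0.3, -0.7]
opening: 0.0382
grip_force: 0.0
```

```bash
python3 - <<'E'
from fit import *
o=ctrl.get_obs();print({k:np.round(v,3) for k,v in o.items()})
im,w=cloud("scene");print(fit(w,carr,[480,-24,.08],85,75))
E
python3 plan.py .45 446.5 -25 60 4.6 446.5 -25 24 4.6
```

```text
{'t': np.float64(2.15), 'q': array([-0.22 , -0.36 ,  2.067, -0.   ,  1.434, -0.307]), 'dq': array([ 0.714,  0.312, -0.19 , -0.002, -0.128,  0.045]), 'effort': array([ -3.312, -22.887, -35.57 ,   0.04 ,   0.197,  -0.036]), 'tool_pos': array([ 0.447, -0.024,  0.18 ]), 'tool_rot': array([ 2.122,  2.316, -0.   ]), 'contact_force': array([ 0.223, -0.295, -0.68 ]), 'wrist_torque': array([ 0.045, -0.016,  0.013]), 'grip_force': np.float64(0.0), 'opening': np.float64(0.038)}
(np.float64(494.6), np.float64(-20.5), np.float64(5.12), np.float64(2.32), 387)
[{"translation": [-0.04, -0.01, 0.99], "angular": [0.0, -0.01, 0.03], "gripper": 0.45}, {"translation": [-0.04, -0.01, 1.0], "angular": [0.0, -0.01, 0.03], "gripper": 0.45}, {"translation": [-0.03, -0.02, 0.99], "angular": [0.0, 0.0, 0.03], "gripper": 0.45}, {"translation": [0.0, 0.0, 0.9], "angular": [0.0, 0.0, 0.0], "gripper": 0.45}]
```

Request:
drive_tool(steps=[{"translation":[-0.03,0,1],"angular":[0,0,0.05],"gripper":0.45},{"translation":[0,0,1],"angular":[0,0,0],"gripper":0.45},{"translation":[0,0,0.9],"angular":[0,0,0],"gripper":0.45},{"translation":[0,0,0.3],"angular":[0,0,0],"gripper":0.45},{"translation":[0,0,0],"angular":[0,0,0],"gripper":0.45}])

```text
t: 2.82
tool_pos: [0.4462, -0.0264, 0.0518]
tool_rot: [-2.133, -2.305, 0.001]
contact_force: [1.5, -0.4, 0.5]
opening: 0.0384
grip_force: 0.0
```

```bash
python3 - <<'E'
from h import *
im,w=cloud("scene");c=im["color"][:,:,::-1]
p=im["R"]@np.array([.46,-.02,.04])+im["t"];u=int(im["fx"]*p[0]/p[2]+im["cx"]);v=int(im["fy"]*p[1]/p[2]+im["cy"]);print(u,v,ctrl.get_obs()["tool_pos"])
a=c[v-50:v+40,u-60:u+60]
t=ctrl.get_image("top");p=t["R"]@np.array([.48,-.02,.04])+t["t"];u=int(t["fx"]*p[0]/p[2]+t["cx"]);v=int(t["fy"]*p[1]/p[2]+t["cy"])
b=t["color"][v-45:v+45,u-20:u+30,::-1]
cv2.imwrite("pics/g1.png",cv2.resize(np.hstack([a,b]),None,fx=4.5,fy=4.5,interpolation=cv2.INTER_CUBIC))
E
python3 plan.py .45 446 -24.5 25 4.8
```

```text
329 187 [ 0.44722129 -0.02665434  0.05298411]
[{"translation": [0.06, -0.04, 0.72], "angular": [0.02, 0.01, -0.05], "gripper": 0.45}]
```

View pics/g1.png

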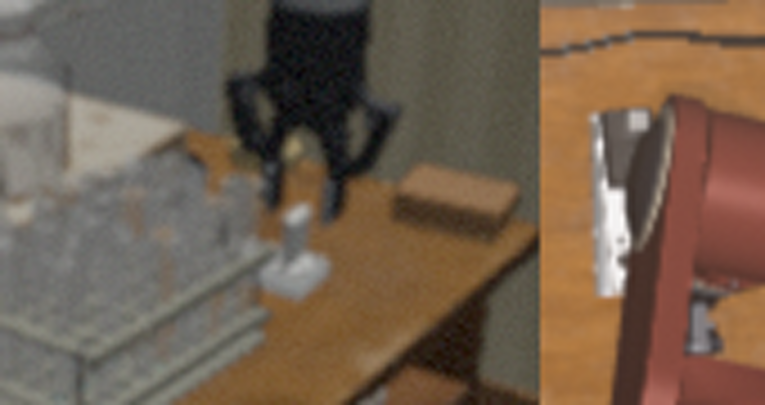

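The tab stands between the open fingers, roughly centred in the left half, and the glass rack hides the front of the carriage. Go down and grip.

Request:
drive_tool(steps=[{"translation":[0.05,0,0.35],"angular":[0,0,-0.03],"gripper":0.45},{"translation":[0,0,0.3],"angular":[0,0,0],"gripper":0.45},{"translation":[0,0,0],"angular":[0,0,0],"gripper":0.45}], force=40)

```text
t: 3.3
tool_pos: [0.4452, -0.0242, 0.0246]
tool_rot: [-2.127, -2.308, 0.002]
contact_force: [-0.4, 0.1, -0.6]
opening: 0.0386
grip_force: 0.0
```

Request:
drive_tool(steps=[{"translation":[0,0,0],"angular":[0,0,0],"gripper":0.3},{"translation":[0,0,0],"angular":[0,0,0],"gripper":0.2},{"translation":[0,0,0],"angular":[0,0,0],"gripper":0},{"translation":[0,0,0],"angular":[0,0,0],"gripper":0},{"translation":[0,0,0],"angular":[0,0,0],"gripper":0}], force=40)

```text
t: 3.92
tool_pos: [0.4469, -0.0246, 0.0266]
tool_rot: [2.128, 2.31, 0.001]
contact_force: [-0.7, -0.3, 2.8]
opening: 0.0093
grip_force: 41.1
```

Request:
drive_tool(steps=[{"translation":[0,0,0],"angular":[0,0,0],"gripper":0},{"translation":[0,0,-0.3],"angular":[0,0,0],"gripper":0},{"translation":[0,0,-0.7],"angular":[0,0,0],"gripper":0},{"translation":[0,0,-1],"angular":[0,0,0],"gripper":0},{"translation":[0,0,-1],"angular":[0,0,0],"gripper":0},{"translation":[0,0,-1],"angular":[0,0,0],"gripper":0},{"translation":[0,0,-1],"angular":[0,0,0],"gripper":0},{"translation":[0,0,-1],"angular":[0,0,0],"gripper":0}], force=70)

```text
t: 4.92
tool_pos: [0.4454, -0.0242, 0.2668]
tool_rot: [-2.128, -2.309, 0.001]
contact_force: [1.1, -0.4, -1.7]
opening: 0.0085
grip_force: 68.4
```

```bash
python3 - <<'E'
from h import *
im,w=cloud("scene");c=im["color"][:,:,::-1]
o=ctrl.get_obs();x=o["tool_pos"];print(o["tool_pos"],o["tool_rot"],o["contact_force"],o["wrist_torque"])
p=im["R"]@x+im["t"];u=int(im["fx"]*p[0]/p[2]+im["cx"]);v=int(im["fy"]*p[1]/p[2]+im["cy"])
cv2.imwrite("pics/g2.png",cv2.resize(c[max(v-40,0):v+60,u-60:u+60],None,fx=5,fy=5,interpolation=cv2.INTER_CUBIC))
E
python3 - <<'E'
import numpy as np
# targets: nose 8 mm short of mouth -> origin x_b=-93 ; tab -143
a=np.radians(35.7)
for b in(-190,-143,-93,-50): print(b,np.array([533,459.5])+b*np.array([np.cos(a),np.sin(a)]))
E
```

```text
[ 0.44799201 -0.02479322  0.27354483] [2.12390083 2.30493223 0.00660739] [ 1.04128887 -0.23282179  0.68653878] [-0.03327602 -0.06638524  0.01974671]
-190 [378.70412989 348.62716984]
-143 [416.87205565 376.05360678]
-93 [457.476232   405.23066734]
-50 [492.39582366 430.32293943]
```

View pics/g2.png

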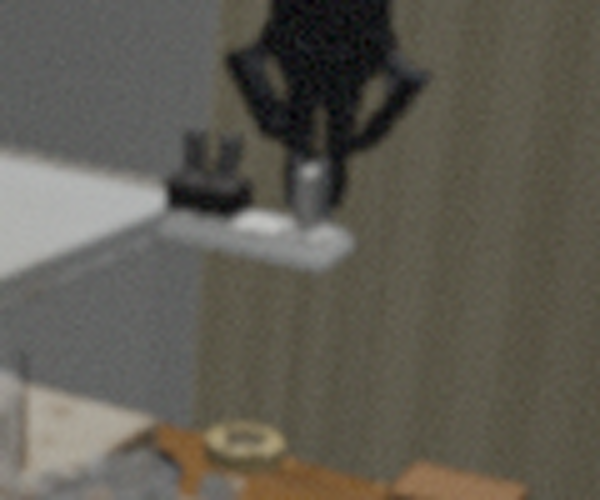

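The carriage hangs level in the grip with the cuvettes clear of the fingers. Now carry it over.

```bash
python3 plan.py 0 412 371 255 35.7
```

```text
[{"translation": [0.99, -0.01, 0.04], "angular": [0.01, 0.0, -0.39], "gripper": 0.0}, {"translation": [0.99, 0.04, 0.04], "angular": [0.0, 0.0, -0.39], "gripper": 0.0}, {"translation": [0.99, 0.1, 0.04], "angular": [0.0, 0.0, -0.39], "gripper": 0.0}, {"translation": [0.98, 0.15, 0.05], "angular": [0.01, 0.0, -0.39], "gripper": 0.0}, {"translation": [0.97, 0.21, 0.04], "angular": [0.0, 0.01, -0.39], "gripper": 0.0}, {"translation": [0.96, 0.26, 0.05], "angular": [0.01, 0.0, -0.39], "gripper": 0.0}, {"translation": [0.95, 0.31, 0.05], "angular": [0.0, 0.01, -0.38], "gripper": 0.0}, {"translation": [0.93, 0.36, 0.05], "angular": [0.01, 0.0, -0.39], "gripper": 0.0}]
[{"translation": [0.9, 0.41, 0.04], "angular": [0.0, 0.01, -0.38], "gripper": 0.0}, {"translation": [0.88, 0.46, 0.05], "angular": [0.01, 0.0, -0.39], "gripper": 0.0}]
```

Request:
drive_tool(steps=[{"translation":[0.5,0,0],"angular":[0,0,-0.2],"gripper":0},{"translation":[0.9,0.03,0.04],"angular":[0,0,-0.4],"gripper":0},{"translation":[0.9,0.1,0.04],"angular":[0,0,-0.4],"gripper":0},{"translation":[0.9,0.15,0.05],"angular":[0,0,-0.4],"gripper":0},{"translation":[0.9,0.2,0.04],"angular":[0,0,-0.4],"gripper":0},{"translation":[0.9,0.25,0.05],"angular":[0,0,-0.4],"gripper":0},{"translation":[0.9,0.3,0.05],"angular":[0,0,-0.4],"gripper":0},{"translation":[0.9,0.35,0.05],"angular":[0,0,-0.4],"gripper":0}])

```text
t: 5.98
tool_pos: [0.4272, 0.2554, 0.2523]
tool_rot: [-1.599, -2.703, 0.002]
contact_force: [0.4, -0.2, -3.1]
opening: 0.0091
grip_force: 68.5
```

Request:
drive_tool(steps=[{"translation":[0.9,0.4,0.05],"angular":[0,0,-0.4],"gripper":0},{"translation":[0.8,0.4,0.05],"angular":[0,0,-0.3],"gripper":0},{"translation":[0.5,0.2,0],"angular":[0,0,-0.2],"gripper":0},{"translation":[0,0,0],"angular":[0,0,0],"gripper":0},{"translation":[0,0,0],"angular":[0,0,0],"gripper":0}])

```text
t: 6.6
tool_pos: [0.4167, 0.3497, 0.2487]
tool_rot: [-1.43, -2.797, 0.002]
contact_force: [1.3, 0.4, -2.4]
opening: 0.0087
grip_force: 68.5
```

```bash
python3 - <<'E'
from fit import *
for _ in range(3):
    im,w=cloud("scene");o=ctrl.get_obs();x=o["tool_pos"]*1000
    print(x.round(1),o["tool_rot"].round(3),o["contact_force"].round(2),o["wrist_torque"].round(3))
    h=np.radians(35.7);c0=x[:2]+50*np.array([np.cos(h),np.sin(h)]);zo=x[2]-25
    w2=w.copy(); m=(w[...,2]*1000>zo-12)
    w2[~m]=np.nan; w2[...,2]-=zo/1000
    # drop gripper points: near tab & above z 40 local
    loc=(w[...,:2]*1000-c0)@np.array([[np.cos(h),-np.sin(h)],[np.sin(h),np.cos(h)]])
    w2[(loc[...,0]<-20)&(w2[...,2]>.025)]=np.nan
    print(c0,fit(w2,carr,[*c0,h],90,75,desk=False))
E
python3 plan.py 0 417.5 375.2 100 35.7 417.5 375.2 60 35.7
```

```text
[416.9 349.5 248.9] [-1.431e+00 -2.797e+00  2.000e-03] [-0.21 -0.43 -3.08] [-0.032  0.072  0.003]
[457.49918906 378.70842961] (np.float64(454.9), np.float64(377.8), np.float64(35.78), np.float64(3.56), 875)
[417.  349.5 249. ] [-1.431e+00 -2.797e+00  1.000e-03] [-0.02 -0.33 -2.29] [-0.03   0.078  0.006]
[457.6289341  378.65543528] (np.float64(455.7), np.float64(377.9), np.float64(35.26), np.float64(3.32), 875)
[417.1 349.6 249.2] [ 1.431e+00  2.797e+00 -1.000e-03] [-0.49  0.02 -2.05] [-0.077  0.071  0.03 ]
[457.7211182 378.7271013] (np.float64(455.8), np.float64(378.1), np.float64(35.59), np.float64(2.94), 872)
[{"translation": [0.13, 0.1, 0.93], "angular": [0.0, 0.0, 0.0], "gripper": 0.0}, {"translation": [0.13, 0.09, 0.93], "angular": [0.0, 0.0, 0.0], "gripper": 0.0}, {"translation": [0.13, 0.1, 0.93], "angular": [0.0, 0.0, 0.01], "gripper": 0.0}, {"translation": [0.13, 0.09, 0.94], "angular": [0.0, 0.0, 0.0], "gripper": 0.0}, {"translation": [0.0, 0.0, 1.0], "angular": [0.0, 0.0, 0.0], "gripper": 0.0}]
```

Request:
drive_tool(steps=[{"translation":[0.13,0.1,0.5],"angular":[0,0,0],"gripper":0},{"translation":[0.13,0.1,1],"angular":[0,0,0],"gripper":0},{"translation":[0.13,0.1,1],"angular":[0,0,0],"gripper":0},{"translation":[0.13,0.1,1],"angular":[0,0,0],"gripper":0},{"translation":[0,0,0.8],"angular":[0,0,0],"gripper":0},{"translation":[0,0,0.4],"angular":[0,0,0],"gripper":0},{"translation":[0,0,0],"angular":[0,0,0],"gripper":0},{"translation":[0,0,0],"angular":[0,0,0],"gripper":0}])

```text
t: 7.75
tool_pos: [0.4188, 0.3773, 0.0628]
tool_rot: [1.429, 2.796, 0.004]
contact_force: [0.3, -0.0, -2.6]
opening: 0.0089
grip_force: 68.4
```

```bash
cat > look.py <<'E'
import sys
from h import *
im,w=cloud("scene");c=im["color"][:,:,::-1]
t=ctrl.get_image("top");o=ctrl.get_obs();a=np.radians(35.7)
b=(o["tool_pos"]*1000-[533,459.5,0])@np.array([[np.cos(a),-np.sin(a),0],[np.sin(a),np.cos(a),0],[0,0,1]])
print("bench-frame tcp",b.round(1),o["tool_pos"].round(4),o["tool_rot"].round(3),o["contact_force"].round(2),o["wrist_torque"].round(3),o["t"])
def crop(m,X,du,dv,f):
    p=m["R"]@X+m["t"];u=int(m["fx"]*p[0]/p[2]+m["cx"]);v=int(m["fy"]*p[1]/p[2]+m["cy"]);return cv2.resize(m["color"][v-dv:v+dv,u-du:u+du,::-1],None,fx=f,fy=f,interpolation=cv2.INTER_CUBIC)
X=np.array([.48,.42,.04])
cv2.imwrite(sys.argv[1],np.hstack([crop(im,X,45,55,4.5),crop(t,X,40,55,4.5)]))
E
python3 look.py pics/g3.png
```

```text
bench-frame tcp [-140.5   -0.2   63.3] [0.419  0.3774 0.0633] [1.429 2.796 0.005] [-0.06  0.44 -2.4 ] [-0.05   0.128 -0.029] 7.85
```

View pics/g3.png

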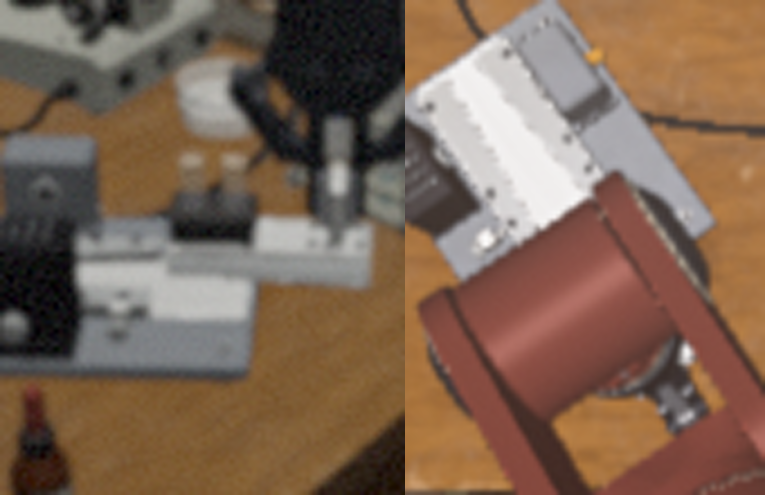

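The carriage hangs above the bare bed in line with the way, nose just short of the jaws. Lower it gently.

Request:
drive_tool(steps=[{"translation":[-0.02,0,0.2],"angular":[0,0,0],"gripper":0},{"translation":[0,0,0.15],"angular":[0,0,0],"gripper":0},{"translation":[0,0,0.05],"angular":[0,0,0],"gripper":0},{"translation":[0,0,0.03],"angular":[0,0,0],"gripper":0},{"translation":[0,0,0],"angular":[0,0,0],"gripper":0}])

```text
t: 8.48
tool_pos: [0.4182, 0.376, 0.0441]
tool_rot: [-1.429, -2.798, 0.0]
contact_force: [-0.5, -0.1, -3.0]
opening: 0.0088
grip_force: 68.6
```

Request:
drive_tool(steps=[{"translation":[0,0,0.02],"angular":[0,0,0],"gripper":0},{"translation":[0,0,0.02],"angular":[0,0,0],"gripper":0}])

```text
t: 8.72
tool_pos: [0.4183, 0.3761, 0.0426]
tool_rot: [1.429, 2.798, 0.0]
contact_force: [-0.7, -0.2, 0.6]
opening: 0.0089
grip_force: 69.1
```

Request:
drive_tool(steps=[{"translation":[0,0.1,0],"angular":[0,0,0],"gripper":0},{"translation":[0,0.1,0],"angular":[0,0,0],"gripper":0},{"translation":[0,0.1,0],"angular":[0,0,0],"gripper":0},{"translation":[0,0.1,0],"angular":[0,0,0],"gripper":0}])

```text
t: 9.22
tool_pos: [0.4316, 0.3856, 0.0427]
tool_rot: [1.429, 2.798, 0.0]
contact_force: [-0.7, 0.9, -0.5]
opening: 0.0092
grip_force: 68.9
```

Request:
drive_tool(steps=[{"translation":[0,0.15,0],"angular":[0,0,0],"gripper":0},{"translation":[0,0.15,0],"angular":[0,0,0],"gripper":0},{"translation":[0,0.15,0],"angular":[0,0,0],"gripper":0},{"translation":[0,0.15,0],"angular":[0,0,0],"gripper":0}])

```text
t: 9.72
tool_pos: [0.4511, 0.3997, 0.0427]
tool_rot: [1.429, 2.798, 0.0]
contact_force: [-0.4, -0.8, 1.3]
opening: 0.009
grip_force: 69.1
```

Request:
drive_tool(steps=[{"translation":[0,0.15,0],"angular":[0,0,0],"gripper":0},{"translation":[0,0.15,0],"angular":[0,0,0],"gripper":0},{"translation":[0,0.15,0],"angular":[0,0,0],"gripper":0},{"translation":[0,0.15,0],"angular":[0,0,0],"gripper":0}])

```text
t: 10.22
tool_pos: [0.4705, 0.4138, 0.0427]
tool_rot: [1.429, 2.798, 0.0]
contact_force: [-1.7, -0.4, 2.5]
opening: 0.0087
grip_force: 69.3
```

Request:
drive_tool(steps=[{"translation":[0,0.1,0],"angular":[0,0,0],"gripper":0},{"translation":[0,0.1,0],"angular":[0,0,0],"gripper":0},{"translation":[0,0.1,0],"angular":[0,0,0],"gripper":0},{"translation":[0,0,0],"angular":[0,0,0],"gripper":0}])

```text
t: 10.72
tool_pos: [0.4805, 0.4209, 0.0427]
tool_rot: [1.429, 2.797, 0.002]
contact_force: [0.8, 0.9, 1.3]
opening: 0.0092
grip_force: 69.2
```

Request:
drive_tool(steps=[{"translation":[0,0.05,-0.01],"angular":[0,0,0],"gripper":0},{"translation":[0,0.05,0],"angular":[0,0,0],"gripper":0},{"translation":[0,0.05,0],"angular":[0,0,0],"gripper":0},{"translation":[0,0.05,0],"angular":[0,0,0],"gripper":0}], force=30)

```text
t: 11.22
tool_pos: [0.4862, 0.4251, 0.0427]
tool_rot: [-1.429, -2.797, 0.001]
contact_force: [-1.8, -0.7, 1.9]
opening: 0.0087
grip_force: 69.2
```

Request:
drive_tool(steps=[{"translation":[0,0.05,0],"angular":[0,0,0],"gripper":0},{"translation":[0,0.05,0],"angular":[0,0,0],"gripper":0}])

```text
t: 11.48
tool_pos: [0.4895, 0.4275, 0.0427]
tool_rot: [-1.429, -2.798, 0.001]
contact_force: [-1.4, -2.3, 1.3]
opening: 0.0094
grip_force: 69.1
```

Request:
drive_tool(steps=[{"translation":[0,0.05,0],"angular":[0,0,0],"gripper":0}])

```text
t: 11.6
tool_pos: [0.4912, 0.4285, 0.0427]
tool_rot: [-1.429, -2.798, 0.001]
contact_force: [-0.8, -1.4, 0.9]
opening: 0.009
grip_force: 69.1
```

Request:
drive_tool(steps=[{"translation":[0,0.03,0],"angular":[0,0,0],"gripper":0},{"translation":[0,0.03,0],"angular":[0,0,0],"gripper":0}])

```text
t: 11.85
tool_pos: [0.4931, 0.4299, 0.0427]
tool_rot: [1.429, 2.797, -0.001]
contact_force: [-0.1, -1.8, 1.3]
opening: 0.0089
grip_force: 69.1
```

Request:
drive_tool(steps=[{"translation":[0,0.03,0],"angular":[0,0,0],"gripper":0},{"translation":[0,0.03,0],"angular":[0,0,0],"gripper":0}])

```text
t: 12.1
tool_pos: [0.495, 0.4311, 0.0427]
tool_rot: [1.429, 2.797, -0.001]
contact_force: [-0.3, -4.2, 1.0]
opening: 0.0095
grip_force: 69.2
```

Request:
drive_tool(steps=[{"translation":[0,0.03,0],"angular":[0,0,0],"gripper":0},{"translation":[0,0.03,0],"angular":[0,0,0],"gripper":0}])

```text
t: 12.35
tool_pos: [0.4969, 0.4323, 0.0428]
tool_rot: [1.429, 2.798, -0.003]
contact_force: [-4.0, -6.5, 3.4]
opening: 0.0093
grip_force: 69.5
```

Request:
drive_tool(steps=[{"translation":[-0.01,0,0],"angular":[0,0,0],"gripper":0},{"translation":[0,0,0],"angular":[0,0,0],"gripper":0}])

```text
t: 12.6
tool_pos: [0.4969, 0.4323, 0.0427]
tool_rot: [-1.429, -2.797, 0.002]
contact_force: [-1.4, -5.4, 1.8]
opening: 0.0086
grip_force: 69.2
```

```bash
cat > f.py <<'E'
from h import *
a=np.radians(35.7);M=np.array([[np.cos(a),np.sin(a),0],[-np.sin(a),np.cos(a),0],[0,0,1]])
o=ctrl.get_obs()
print("pos",(M@(o["tool_pos"]*1000-[533,459.5,0])).round(2),"F",(M@o["contact_force"]).round(2),"M",(M@o["wrist_torque"]).round(3),o["tool_rot"].round(4),o["t"])
E
python3 f.py
```

```text
pos [-45.23  -1.05  42.7 ] F [-4.32 -3.57  1.83] M [-0.527  0.608 -0.105] [-1.4291e+00 -2.7971e+00  2.0000e-03] 12.6
```

Request:
drive_tool(steps=[{"translation":[-0.01,0,0],"angular":[0,0,0],"gripper":0},{"translation":[-0.01,0,0],"angular":[0,0,0],"gripper":0},{"translation":[0,0,0],"angular":[0,0,0],"gripper":0}])

```text
t: 12.98
tool_pos: [0.497, 0.4322, 0.0427]
tool_rot: [-1.429, -2.796, 0.001]
contact_force: [-5.6, -2.1, 2.2]
opening: 0.0092
grip_force: 69.2
```

```bash
python3 f.py
```

```text
pos [-45.16  -1.14  42.73] F [-5.79  1.52  2.21] M [ 0.056  0.778 -0.25 ] [-1.4286e+00 -2.7965e+00  6.0000e-04] 12.975
```

Request:
drive_tool(steps=[{"translation":[0,0.01,0],"angular":[0,0,0],"gripper":0},{"translation":[0,0.01,0],"angular":[0,0,0],"gripper":0},{"translation":[0,0,0],"angular":[0,0,0],"gripper":0}])

```text
t: 13.35
tool_pos: [0.497, 0.4322, 0.0427]
tool_rot: [-1.428, -2.796, 0.004]
contact_force: [-7.2, -4.7, 4.0]
opening: 0.0092
grip_force: 69.6
```

```bash
python3 f.py
```

```text
pos [-45.17  -1.14  42.71] F [-8.58  0.38  3.96] M [ 0.006  1.147 -0.19 ] [-1.428  -2.7958  0.0038] 13.35
```

Binding starts near origin x ≈ 3, but the grip holds the yaw, so this could be a false jam. I'll loosen the grip, let the carriage align itself and push with the rear pad only.

Request:
drive_tool(steps=[{"translation":[0,-0.03,-0.01],"angular":[0,0,0],"gripper":0.2},{"translation":[0,0,0],"angular":[0,0,0],"gripper":0.2},{"translation":[0,0,0],"angular":[0,0,0],"gripper":0.2}], force=30)

```text
t: 13.72
tool_pos: [0.4979, 0.4322, 0.0437]
tool_rot: [1.429, 2.797, 0.002]
contact_force: [-0.2, -0.5, 0.0]
opening: 0.0171
grip_force: 0.0
```

Request:
drive_tool(steps=[{"translation":[0,0.03,0],"angular":[0,0,0],"gripper":0.2},{"translation":[0,0.03,0],"angular":[0,0,0],"gripper":0.2},{"translation":[0,0.02,0],"angular":[0,0,0],"gripper":0.2},{"translation":[0,0,0],"angular":[0,0,0],"gripper":0.2}])

```text
t: 14.22
tool_pos: [0.5, 0.4337, 0.0433]
tool_rot: [1.429, 2.798, 0.0]
contact_force: [-0.1, 1.1, -0.0]
opening: 0.0171
grip_force: 0.0
```

```bash
python3 f.py
```

```text
pos [-41.85  -1.76  43.3 ] F [ 0.54  0.91 -0.01] M [-0.017  0.021 -0.024] [1.4292e+00 2.7976e+00 1.0000e-04] 14.225
```

Request:
drive_tool(steps=[{"translation":[0,0.02,0],"angular":[0,0,0],"gripper":0.2},{"translation":[0,0.01,0],"angular":[0,0,0],"gripper":0.2},{"translation":[0,0,0],"angular":[0,0,0],"gripper":0.2}])

```text
t: 14.6
tool_pos: [0.5002, 0.4338, 0.0432]
tool_rot: [-1.429, -2.797, 0.003]
contact_force: [-4.4, -4.5, 3.6]
opening: 0.0174
grip_force: 2.6
```

```bash
python3 f.py
```

```text
pos [-41.62  -1.74  43.21] F [-6.2  -1.12  3.58] M [-0.003  0.806 -0.045] [-1.4287 -2.7968  0.0033] 14.6
```

```bash
python3 - <<'E'
from fit import *
R=[]
for _ in range(3):
    im,w=cloud("scene");h=np.radians(35.5);c0=np.array([535,461.])
    w2=w.copy();w2[...,2]-=.016
    loc=(w[...,:2]*1000-c0)@np.array([[np.cos(h),-np.sin(h)],[np.sin(h),np.cos(h)]])
    bad=(np.abs(loc[...,1])>22)|(loc[...,0]<-75)|(loc[...,0]>53)|(w2[...,2]<.0125)|((loc[...,0]<-15)&(w2[...,2]>.03))
    w2[bad]=np.nan
    print(fit(w2,carr,[*c0,h],90,75,desk=False))
E
python3 look.py pics/g4.png
```

```text
(np.float64(534.6), np.float64(460.2), np.float64(35.45), np.float64(2.31), 341)
(np.float64(534.6), np.float64(460.7), np.float64(35.55), np.float64(2.39), 343)
(np.float64(532.5), np.float64(459.0), np.float64(35.68), np.float64(1.97), 345)
bench-frame tcp [-41.6  -1.7  43.3] [0.5002 0.4338 0.0433] [-1.429 -2.797  0.003] [-3.5  -3.01  3.57] [-0.452  0.65  -0.046] 14.85
```

View pics/g4.png

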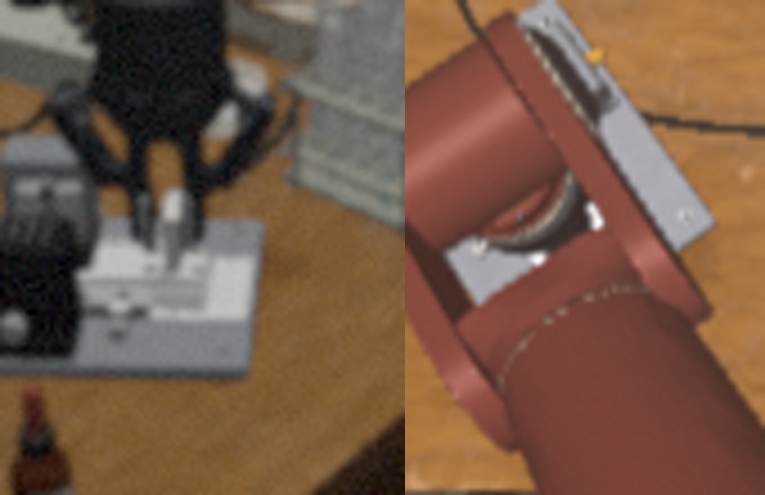

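The carriage sits straight in the way, at yaw about 35.5° and origin x about 1–3 mm, with the fingers clear of the cuvettes. Now press on in small steps.

Request:
drive_tool(steps=[{"translation":[0,0.01,0],"angular":[0,0,0],"gripper":0.2},{"translation":[0,0.01,0],"angular":[0,0,0],"gripper":0.2},{"translation":[0,0,0],"angular":[0,0,0],"gripper":0.2}])

```text
t: 15.22
tool_pos: [0.5002, 0.4338, 0.0432]
tool_rot: [-1.428, -2.796, 0.006]
contact_force: [-5.8, -5.6, 4.9]
opening: 0.017
grip_force: 4.2
```

```bash
python3 f.py
```

```text
pos [-41.65  -1.74  43.16] F [-8.03 -1.17  4.93] M [-0.128  1.257 -0.039] [-1.4283 -2.7959  0.0064] 15.225
```

Request:
drive_tool(steps=[{"translation":[0,0.01,0],"angular":[0,0,0],"gripper":0.2},{"translation":[0,0.01,0],"angular":[0,0,0],"gripper":0.2},{"translation":[0,0.01,0],"angular":[0,0,0],"gripper":0.2},{"translation":[0,0,0],"angular":[0,0,0],"gripper":0.2}])

```text
t: 15.72
tool_pos: [0.5002, 0.4338, 0.0431]
tool_rot: [-1.427, -2.795, 0.011]
contact_force: [-10.5, -8.5, 8.0]
opening: 0.0169
grip_force: 6.4
```

```bash
python3 f.py
```

```text
pos [-41.64  -1.72  43.13] F [-13.54  -0.79   8.04] M [-0.101  1.981 -0.005] [-1.4274 -2.7948  0.0111] 15.725
```

Request:
drive_tool(steps=[{"translation":[0,0,-0.02],"angular":[0,0,0],"gripper":0.2},{"translation":[0,0,0],"angular":[0,0,0],"gripper":0.2},{"translation":[0,0,0],"angular":[0,0,0],"gripper":0.2}])

```text
t: 16.1
tool_pos: [0.5002, 0.4338, 0.0432]
tool_rot: [-1.427, -2.795, 0.01]
contact_force: [-7.8, -6.1, 5.5]
opening: 0.0171
grip_force: 5.2
```

```bash
python3 f.py
```

```text
pos [-41.63  -1.71  43.17] F [-9.86 -0.4   5.49] M [-0.092  1.61  -0.061] [-1.4275 -2.7949  0.0105] 16.1
```

Request:
drive_tool(steps=[{"translation":[0,0.01,0],"angular":[0,0,0],"gripper":0.2},{"translation":[0,0.01,0],"angular":[0,0,0],"gripper":0.2},{"translation":[0,0,0],"angular":[0,0,0],"gripper":0.2},{"translation":[0,0,0],"angular":[0,0,0],"gripper":0.2}])

```text
t: 16.6
tool_pos: [0.5002, 0.4338, 0.0432]
tool_rot: [-1.427, -2.794, 0.014]
contact_force: [-10.5, -9.2, 6.2]
opening: 0.0169
grip_force: 6.8
```

```bash
python3 f.py
```

```text
pos [-41.62  -1.74  43.17] F [-13.91  -1.34   6.21] M [-0.132  2.073 -0.081] [-1.427  -2.7941  0.0136] 16.6
```

Request:
drive_tool(steps=[{"translation":[0,-0.05,0],"angular":[0,0,0],"gripper":0.25},{"translation":[0,-0.1,0],"angular":[0,0,0],"gripper":0.4},{"translation":[0,0,0],"angular":[0,0,0],"gripper":0.45},{"translation":[0,0,0],"angular":[0,0,0],"gripper":0.45}])

```text
t: 17.1
tool_pos: [0.4986, 0.4326, 0.0443]
tool_rot: [1.429, 2.797, 0.001]
contact_force: [0.5, 0.4, 0.1]
opening: 0.0389
grip_force: 0.0
```

```bash
python3 f.py
```

```text
pos [-43.68  -1.76  44.26] F [0.63 0.02 0.07] M [ 0.004  0.005 -0.036] [1.4292e+00 2.7973e+00 1.0000e-03] 17.1
```

Request:
drive_tool(steps=[{"translation":[0,0,-0.3],"angular":[0,0,0],"gripper":0.45},{"translation":[0,0,-0.6],"angular":[0,0,0],"gripper":0.45},{"translation":[0,0,-1],"angular":[0,0,0],"gripper":0.45},{"translation":[0,0,-1],"angular":[0,0,0],"gripper":0.45},{"translation":[0,0,-1],"angular":[0,0,0],"gripper":0.45},{"translation":[0,-1,-1],"angular":[0,0,0],"gripper":0.45},{"translation":[0,-1,0],"angular":[0,0,0],"gripper":0.45},{"translation":[-1,0,0],"angular":[0,0,0],"gripper":0.45}])

```text
t: 18.1
tool_pos: [0.4549, 0.3535, 0.242]
tool_rot: [1.423, 2.8, 0.004]
contact_force: [-0.3, 0.1, -0.7]
opening: 0.0382
grip_force: 0.0
```

Request:
drive_tool(steps=[{"translation":[-1,0,0],"angular":[0,0,0],"gripper":0.45},{"translation":[-1,0,0],"angular":[0,0,0],"gripper":0.45},{"translation":[-1,0,0],"angular":[0,0,0],"gripper":0.45},{"translation":[-1,0,0],"angular":[0,0,0],"gripper":0.45},{"translation":[0,0,0],"angular":[0,0,0],"gripper":0.45},{"translation":[0,0,0],"angular":[0,0,0],"gripper":0.45}])

```text
t: 18.85
tool_pos: [0.5506, 0.2238, 0.2407]
tool_rot: [1.429, 2.797, 0.001]
contact_force: [-0.6, -0.8, -0.5]
opening: 0.0389
grip_force: 0.0
```

```bash
python3 look.py pics/g5.png
python3 - <<'E'
from fit import *
for n in("scene","top"):
    im,w=cloud(n);h=np.radians(35.5);c0=np.array([535,461.])
    w2=w.copy();w2[...,2]-=.016
    loc=(w[...,:2]*1000-c0)@np.array([[np.cos(h),-np.sin(h)],[np.sin(h),np.cos(h)]])
    w2[(np.abs(loc[...,1])>22)|(loc[...,0]<-75)|(loc[...,0]>53)|(w2[...,2]<.0125)]=np.nan
    print(n,fit(w2,carr,[*c0,h],90,75,desk=False))
    m=(loc[...,0]<-12)&(np.abs(loc[...,1])<15)&(w2[...,2]<.025)&(w2[...,2]>.0125);q=w2[m];A=np.c_[loc[m][:,0],np.ones(m.sum())]
    print("deck pitch,z",np.linalg.lstsq(A,q[:,2]*1000,rcond=None)[0],m.sum())
E
```

```text
bench-frame tcp [-123.2 -201.   240.5] [0.5502 0.2244 0.2405] [1.428e+00 2.798e+00 1.000e-03] [-0.2  -1.11 -0.1 ] [ 0.047 -0.024  0.039] 18.95
scene (np.float64(534.8), np.float64(460.8), np.float64(35.69), np.float64(1.4), 401)
deck pitch,z [-0.02094076 16.03473831] 120
top (np.float64(537.0), np.float64(460.4), np.float64(35.35), np.float64(3.06), 520)
deck pitch,z [2.38360561e-03 1.63921841e+01] 134
```

View pics/g5.png

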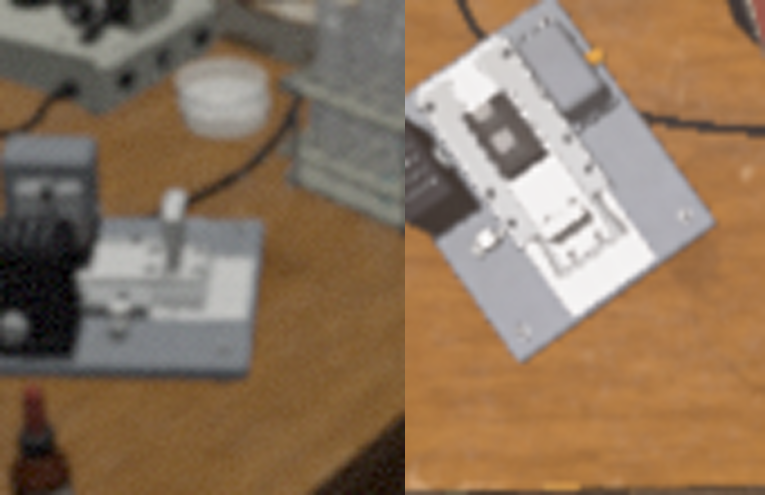

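The carriage stands level and straight in the way with the tab and cuvettes intact, and the robot is clear. Handing in.

```bash
python3 -c "
from station import ctrl
print(ctrl.finish_job())"
```

```text
the job is handed in; nothing more can be done
None
```

The carriage is in the dovetail way and was pressed home with about 14 N. It stayed put, level and straight, when I let go. The arm never went near the dropper bottle, slide box or tape roll, and I handed the job in at about 19 s; no verdict came back.

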